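Get the buffet's drinks taps ready

ROBOT

A 6-joint arm with a two-finger parallel gripper is mounted at the origin on a cart in front of the work surface, level with it; the furniture and walls round the work are solid. World frame = base frame: x ahead of the robot, y to its left, z up, the work surface at z = 0. Lengths are in m, angles in rad, forces in N, time in s.
With the tool pointing down it reaches from about 0.35 to 0.775 m from the base axis. Payload 7.3 kg.
Tool frame: the origin (TCP) lies between the finger pads; the fingertips stand 14 mm ahead of it and the grasp point (between the pads) lies 5 mm behind it; z points along the fingers, y is the line along which they close (so a half turn about z gives the same grasp; the last joint's range is limited). The gripper opens to 92 mm and grips with 3 to 60 N. Pads are 19 mm wide; open, the fingers measure 130 mm over their backs; the gripper's body (75 mm by 190 mm) begins 47 mm behind the grasp point.
Start: joints at [-1.266, 0.342, 1.524, -0, 1.275, -0.146], TCP at [0.229, -0.473, 0.241] pointing down, gripper open.
Joint ranges: [-2.53, 2.53], [-0.77, 2.02], [0.04, 2.7], [-1, 4.14], [0.28, 2.66], [-3.11, 3.11]. Speed limits (rad/s): [2.57, 2.57, 3.14, 3.14, 3.14, 3.14].

INTERFACE

Orientations are given as [roll, pitch, yaw] about the fixed x, y, z axes, in that order (R = Rz(yaw) Ry(pitch) Rx(roll)).
In Python, from cell import robot, eyes gives the robot as it stands. The module is installed in compiled form; this text tells all that it offers.
- The arm moves only by the shell command python3 -m handwheel 'ROWS' [FORCE]. ROWS is JSON, one flat list of numbers, 5 for each row, row after row: the shift along the world's x, y, z in mm, then the turn about the world's z in rad, then the opening, from 0 (shut) to 1 (fully open). In form: [x, y, z, spin, jaw, x, y, z, spin, jaw, ...]. A call has 1 to 8 rows; each row shifts and turns the commanded pose from where the row before left it; what a row does not reach is not made up. A row lasts 1/10 s, in which the tool goes at most 50 mm and 8.59 degrees, less where a joint would pass 70% of its speed; a pose out of reach is approached as far as the arm can. A call with a gripper value outside its range is refused whole. The fingers move at their own pace and stop on an object; FORCE is the grip in N (left out, the last holds). Time passes only in rows, so rows that do not move let the fingers close. It gives the time, the measured TCP pose, the force, the opening and the grip force at its end, in the units of the state.
- robot.observe(): the state, without advancing time (a new reading comes with each control period).
- eyes.read_camera(name): name is "scene" or "top" or "wrist"; returns (picture, depth): 400x640x3 uint8, blue, green, red; 400x640 float32, m along the optical axis (not along the pixel's ray), 0 where there is no reading.
- eyes.calibration(name): a dict with "fx", "fy", "cx", "cy" (pixels), "world_to_cam" (4x4, takes a point from world to camera coordinates). Camera axes: x right, y down, z forward; pixel columns grow to the right and rows downward; lengths in m; the calibration is good to about 2 mm. A picture is of the moment at which its call begins: read the wrist's pose just before it. calibration takes no time and is no camera call; for the wrist camera it gives the pose at the moment of the call.
- robot.hand_in(): hands the job in; it is judged then, once.
The state is a dict: "time": time; "qpos": joint angles; "qvel": joint speeds; "joint_efforts": joint torques, N m; "tool_pos": TCP position; "tool_rot": TCP orientation; "contact_force": force on the tool from outside, world axes, zero at the start; "torque": the same for the moment, N m; "opening": finger opening in m; "grip_force": force on a finger pad.
Only numpy, scipy, OpenCV 4.12 (cv2) and the standard library are available. Lean on these libraries where they do the work, as an engineer would, in place of code of your own. Each camera call takes 0.05 s, during which the arm holds its last target. There are 200 camera calls.

TASK

Get the drinks console ready for service: stand each concentrate bottle upright in the tray of its own colour, and only then turn each tap handle under the canopy until its pointer stands in the green band on its dial. Leave the taps alone until both bottles are in their trays, and do not disturb the pepper mill, tea light, jam bowl or sugar jar.

Things in the scene. Friction and masses are not known exactly. Their poses are not given: they have to be found in the camera images.
- console: fixed steel drinks tap console, 170 mm deep (x), 320 wide (y), 261 high; origin under its centre, front = its -x. Panel slopes up to the back, normal leaning 35 deg from vertical to the front; dial centres on it at x -10, z 115, y +80 (red rim) and -80 mm (blue rim). A canopy (underside z 247, x +2 to +82 mm) overhangs it: reach the handles slantwise, along the normal
- tap_red (a joint): angle of the red tap handle (rad): 0 = shut, its white-lined pointer end points to the console's left (+y); grows counter-clockwise seen facing the panel, to 1.57 = fully open, pointer end down the slope to the front. Stiff friction (0.1 N m), stays where it is left
- tap_red_grip (a point): grip point of the red tap handle, on its turning axis, 31 mm off the panel: a flat bar 84 mm long, 14 wide, 24 tall, top 11 mm above this point; z axis = turning axis, out of the panel; y axis = along the bar to the white-lined pointer end; x axis = across the bar (turns with the handle)
- tap_red_end (a point): pointer end of the red tap handle bar, 42 mm from its axis
- band_red (a joint): where the green band on the red dial stands (rad), on the same scale as joint tap_red: the handle is right when both are equal. A printed marking, cannot be touched
- band_red_mid (a point): middle of the green band on the red dial, 49.5 mm from the tap's axis; the band is 7 deg wide either side, 13 mm in radius; its y axis points from the tap's axis to the band
- bottle_red: white concentrate bottle with red label and red cap, 175 mm tall, 60 mm diameter up to z = 95 mm, then narrowing; cap 38 mm diameter from z = 125 to 175 mm, to be gripped; origin under its centre, 250 g
- caddy_red: fixed red square open tray for a bottle, 115 x 115 x 40 mm outside, walls and floor 5 mm; origin under its centre
- tap_blue (a joint): angle of the blue tap handle (rad): 0 = shut, its white-lined pointer end points to the console's left (+y); grows counter-clockwise seen facing the panel, to 1.57 = fully open, pointer end down the slope to the front. Stiff friction (0.1 N m), stays where it is left
- tap_blue_grip (a point): grip point of the blue tap handle, on its turning axis, 31 mm off the panel: a flat bar 84 mm long, 14 wide, 24 tall, top 11 mm above this point; z axis = turning axis, out of the panel; y axis = along the bar to the white-lined pointer end; x axis = across the bar (turns with the handle)
- tap_blue_end (a point): pointer end of the blue tap handle bar, 42 mm from its axis
- band_blue (a joint): where the green band on the blue dial stands (rad), on the same scale as joint tap_blue: the handle is right when both are equal. A printed marking, cannot be touched
- band_blue_mid (a point): middle of the green band on the blue dial, 49.5 mm from the tap's axis; the band is 7 deg wide either side, 13 mm in radius; its y axis points from the tap's axis to the band
- bottle_blue: white concentrate bottle with blue label and blue cap, 175 mm tall, 60 mm diameter up to z = 95 mm, then narrowing; cap 38 mm diameter from z = 125 to 175 mm, to be gripped; origin under its centre, 250 g
- caddy_blue: fixed blue square open tray for a bottle, 115 x 115 x 40 mm outside, walls and floor 5 mm; origin under its centre
- pepper_mill: brown wooden pepper mill, 53 mm diameter, 155 tall, loose; origin under its centre; leave alone
- tealight: glass tea-light holder, 60 mm diameter, 64 tall, loose; origin under its centre; leave alone
- jam_bowl: white bowl of red jam, 141 mm diameter, 64 tall, loose; origin under its centre; leave alone
- sugar_jar: white porcelain sugar jar, 93 mm diameter, 110 tall, loose; origin under its centre; leave alone
Not all that is in view belongs to the job. What is shaped like the bottle_red but yellow is not meant.

How it is judged:
On the way, in this order (a step that is already met when the one before it is completed fails the run):
1. both bottles stand released in the trays of their colour, the taps still as they were (pointer ends moved under 10 mm) (horizontal distance between bottle_red and caddy_red below 0.032 m and z of bottle_red in the frame of caddy_red below 0.014 m and angle between each of bottle_red, bottle_blue's own z axis and vertical below 0.1 rad and linear speed of each of bottle_red, bottle_blue below 0.03 m/s and contact force between the fingers and bottle_red below 0.5 N and horizontal distance between bottle_blue and caddy_blue below 0.032 m and z of bottle_blue in the frame of caddy_blue below 0.014 m and contact force between the fingers and bottle_blue below 0.5 N and distance of each of tap_red_end, tap_blue_end from where it was at the start of the episode below 0.01 m), for 0.2 s.
2. both tap handles stand in their green bands (angle between the y axis of tap_red_grip and the y axis of band_red_mid, either way round below 0.122 rad and velocity of joint tap_red between -0.05 and 0.05 rad/s and contact force between the fingers and console below 0.5 N and angle between the y axis of tap_blue_grip and the y axis of band_blue_mid, either way round below 0.122 rad and velocity of joint tap_blue between -0.05 and 0.05 rad/s), for 0.2 s.
At the end, for the whole second after the job is handed in: Each bottle stands upright (within 0.1 rad), at rest on the floor of the tray of its colour (centres within 32 mm), and each tap handle points within 7 deg (0.122 rad) of the middle of its green band, at rest, everything released (all of step 2 and horizontal distance between bottle_red and caddy_red below 0.032 m and z of bottle_red in the frame of caddy_red below 0.014 m and angle between each of bottle_red, bottle_blue's own z axis and vertical below 0.1 rad and linear speed of each of bottle_red, bottle_blue below 0.03 m/s and contact force between the fingers and bottle_red below 0.5 N and horizontal distance between bottle_blue and caddy_blue below 0.032 m and z of bottle_blue in the frame of caddy_blue below 0.014 m and contact force between the fingers and bottle_blue below 0.5 N); the robot touches nothing.
It fails at once if the pepper mill is shifted more than 25 mm or tipped (distance of pepper_mill from where it was at the start of the episode above 0.025 m or angle between pepper_mill's own z axis and vertical above 0.35 rad).
It fails at once if the tealight is shifted more than 25 mm or tipped (distance of tealight from where it was at the start of the episode above 0.025 m or angle between tealight's own z axis and vertical above 0.35 rad).
It fails at once if the jam bowl is shifted more than 25 mm or tipped (distance of jam_bowl from where it was at the start of the episode above 0.025 m or angle between jam_bowl's own z axis and vertical above 0.35 rad).
It fails at once if the sugar jar is shifted more than 25 mm or tipped (distance of sugar_jar from where it was at the start of the episode above 0.025 m or angle between sugar_jar's own z axis and vertical above 0.35 rad).
It also fails if it takes over 72 s, if anything falls off the work surface, if the arm or the gripper's body presses on something with over 40 N, if the wrist force passes 120 N, or if a joint passes its speed limit or range.

## Working session

There is one attempt and no reset: what is moved stays moved. The work goes in short steps, Python scripts to look and compute and a shell command to move; the robot and the scene stay as the last step left them, time stands still between calls to the robot, and variables do not carry over. Pictures are saved under pics/ and viewed, at most 10 in all, crops included, and the job is handed in when it is done.

```bash
mkdir -p pics; cat > h.py <<'E'
import numpy as np, cv2
from cell import robot, eyes
def cloud(n):
    c=eyes.calibration(n); im,d=eyes.read_camera(n)
    v,u=np.mgrid[0:400,0:640]
    P=np.stack([(u-c['cx'])/c['fx']*d,(v-c['cy'])/c['fy']*d,d],-1)
    T=np.linalg.inv(c['world_to_cam']); W=P@T[:3,:3].T+T[:3,3]
    W[d==0]=np.nan
    return im,W
E
python3 - <<'E'
from h import *
for n in('top','scene'):
    im,W=cloud(n); np.savez('/tmp/'+n,im=im,W=W); cv2.imwrite(f'pics/{n}0.png',im)
    c=eyes.calibration(n);print(n,np.linalg.inv(c['world_to_cam'])[:3,3].round(3),np.isfinite(W[...,0]).mean())
s=robot.observe();print(s)
E
```

```text
top [0.476 0.122 1.182] 0.9961328125
scene [-0.304  0.769  1.231] 0.98665234375
{'time': 0.1, 'qpos': array([-1.26600206e+00,  3.42649978e-01,  1.52490625e+00,  2.19098915e-05,
        1.27539394e+00, -1.45967533e-01]), 'qvel': array([-0.00049154, -0.00284469, -0.00179715,  0.00028301,  0.00160247,
       -0.00051827]), 'joint_efforts': array([ 1.34029557e-03, -4.32006383e+01, -2.44695032e+01,  7.19540985e-02,
        5.26067172e-02, -6.29418787e-05]), 'tool_pos': array([ 0.22865663, -0.47221801,  0.24012136]), 'tool_rot': array([-3.14025262e+00, -2.18179539e-04,  4.50755258e-01]), 'contact_force': array([ 0.5168036 ,  0.34665001, -0.31558071]), 'torque': array([ 0.03897604, -0.04096161,  0.01737782]), 'grip_force': 0.0, 'opening': 0.09203915234026822}
```

View pics/top0.png

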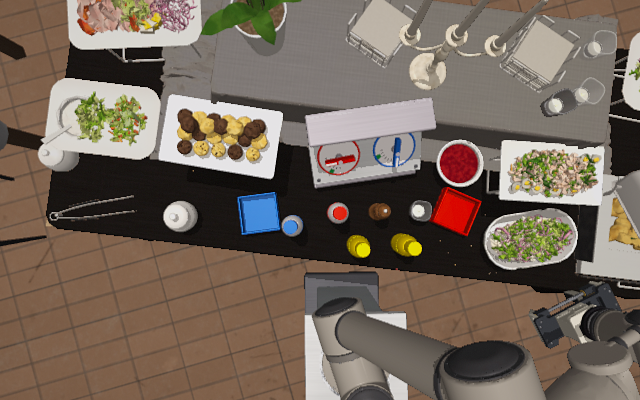

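View pics/scene0.png

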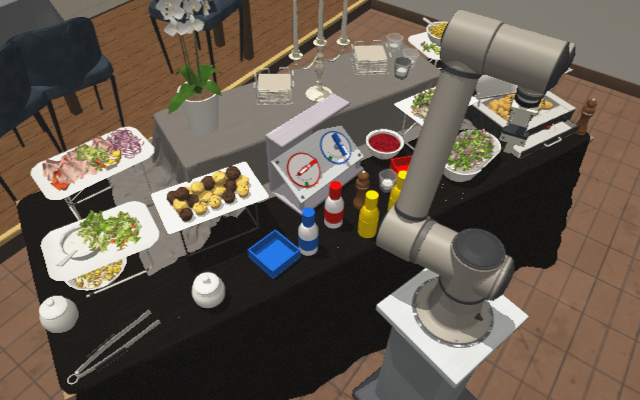

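The top view (up = +x, left = +y) shows the bottles: red cap at (339,212), blue cap at (291,226). The blue tray is at (259,213) and the red tray at (456,211). The console dials are at (338,156) and (394,149). The tea light (420,211) and mill (380,211) stand between the red bottle and the red tray. The yellow bottles are decoys.

```bash
cat > m.py <<'E'
from h import *
z=np.load('/tmp/top.npz');im,W=z['im'],z['W']; hsv=cv2.cvtColor(im,cv2.COLOR_BGR2HSV).astype(int)
H,S,V=hsv[...,0],hsv[...,1],hsv[...,2]
red=((H<8)|(H>172))&(S>150)&(V>90); blue=(H>100)&(H<125)&(S>110)&(V>90); yel=(H>22)&(H<35)&(S>150)
def box(u0,u1,v0,v1):
    m=np.zeros((400,640),bool);m[v0:v1,u0:u1]=1;return m
def st(n,m):
    p=W[m&np.isfinite(W[...,2])];print(n,len(p),'mid',((p.max(0)+p.min(0))/2).round(3),'min',p.min(0).round(3),'max',p.max(0).round(3))
Z=W[...,2]
st('redcap',red&box(325,352,198,225)&(Z>.165)); st('bluecap',blue&box(280,305,212,240)&(Z>.165))
st('bluetray rim',blue&box(232,285,185,240)&(Z>.03)&(Z<.05));st('redtray rim',red&box(425,485,180,240)&(Z>.03)&(Z<.05))
for n,m in(('bt',blue&box(232,282,185,240)&(Z>.03)&(Z<.05)),('rt',red&box(425,485,180,240)&(Z>.03)&(Z<.05))):
    r=cv2.minAreaRect((W[m][:,:2]*1000).astype(np.float32));print(n,r)
st('mill',box(366,393,200,222)&(Z>.1));st('tea',box(408,433,198,224)&(Z>.05));st('bowl',box(434,486,136,190)&(Z>.04))
st('jar',box(160,200,198,235)&(Z>.03));st('y1',yel&box(340,375,230,262)&(Z>.1));st('y2',yel&box(385,427,230,262)&(Z>.1))
# canopy top
m=box(295,445,90,190)&(Z>.25)&(Z<.275);r=cv2.minAreaRect((W[m][:,:2]*1000).astype(np.float32));print('canopy',r,cv2.boxPoints(r).round(0).tolist())
st('canopy',m);st('cookies',box(160,285,95,180)&(Z>.1));st('plates right',box(487,610,130,265)&(Z>.03))
cv2.imwrite('pics/c0.png',cv2.resize(im[90:195,295:445],None,fx=5,fy=5,interpolation=cv2.INTER_CUBIC))
E
python3 m.py
```

```text
redcap 146 mid [0.468 0.056 0.175] min [0.451 0.038 0.17 ] max [0.484 0.074 0.179]
bluecap 152 mid [0.433 0.189 0.173] min [0.416 0.17  0.166] max [0.451 0.207 0.179]
bluetray rim 245 mid [0.471 0.293 0.039] min [0.409 0.231 0.033] max [0.533 0.354 0.046]
redtray rim 341 mid [ 0.478 -0.312  0.04 ] min [ 0.394 -0.386  0.03 ] max [ 0.562 -0.238  0.05 ]
bt ((470.9067077636719, 293.068359375), (114.98625183105469, 115.10598754882812), 6.709692001342773)
rt ((486.73382568359375, -319.5563049316406), (115.7499008178711, 153.8151092529297), 65.91434478759766)
mill 202 mid [ 0.473 -0.068  0.129] min [ 0.451 -0.087  0.103] max [ 0.494 -0.049  0.155]
tea 133 mid [ 0.472 -0.195  0.059] min [ 0.442 -0.225  0.05 ] max [ 0.502 -0.165  0.068]
bowl 1941 mid [ 0.617 -0.322  0.083] min [ 0.535 -0.4    0.04 ] max [ 0.698 -0.244  0.126]
jar 804 mid [0.464 0.52  0.073] min [0.419 0.479 0.03 ] max [0.509 0.561 0.116]
y1 312 mid [ 0.37  -0.005  0.14 ] min [ 0.343 -0.032  0.1  ] max [0.397 0.023 0.179]
y2 350 mid [ 0.371 -0.14   0.14 ] min [ 0.344 -0.165  0.1  ] max [ 0.398 -0.116  0.18 ]
canopy ((693.7078247070312, -19.035781860351562), (80.75584411621094, 320.1677551269531), 7.848332405090332) [[632.0, 134.0], [676.0, -183.0], [756.0, -172.0], [712.0, 145.0]]
canopy 4170 mid [ 0.693 -0.019  0.259] min [ 0.634 -0.182  0.25 ] max [0.753 0.143 0.267]
cookies 8610 mid [0.681 0.372 0.159] min [0.567 0.198 0.103] max [0.794 0.545 0.215]
plates right 13555 mid [ 0.492 -0.553  0.128] min [ 0.3   -0.767  0.03 ] max [ 0.684 -0.339  0.227]
```

```bash
python3 - <<'E'
from h import *
im=np.load('/tmp/scene.npz')['im']
cv2.imwrite('pics/s0.png',cv2.resize(im[90:215,255:375],None,fx=4.8,fy=4.8,interpolation=cv2.INTER_CUBIC))
E
```

```text
(no output)
```

View pics/c0.png

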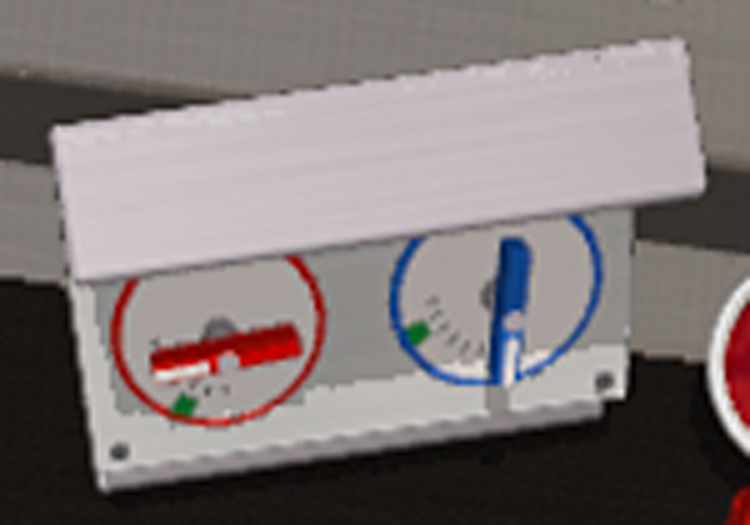

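View pics/s0.png

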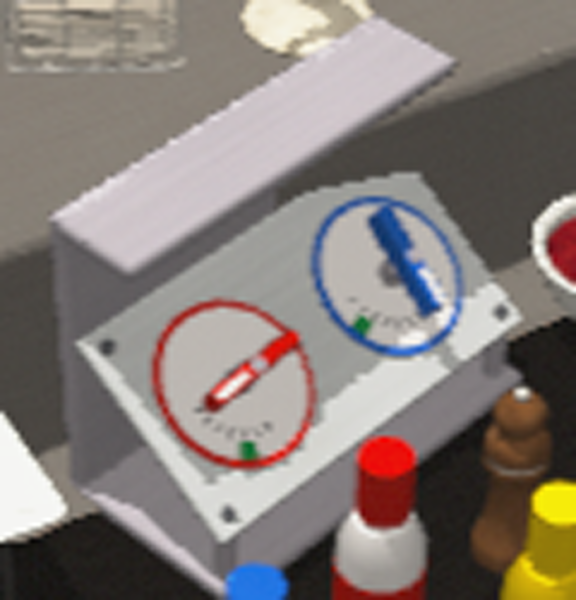

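c0/s0 show the console. The red handle is at about 0 with its white end to the left, and its green band is at lower left (185,405 in c0). The blue handle is at about 1.57 with its pointer toward the front, and its band is at (417,333). Next I'll measure the band angles, the red tray and the clearance heights.

```bash
cat > d.py <<'E'
from h import *
yaw=np.arctan2(44,317); R=np.array([[np.cos(yaw),-np.sin(yaw),0],[np.sin(yaw),np.cos(yaw),0],[0,0,1]])
O=np.array([.6937,-.019,0])-R@[.042,0,0]
s,c=np.sin(np.radians(35)),np.cos(np.radians(35))
e0=R@[0,1,0];e1=R@[-c,0,-s];nn=R@[-s,0,c]
def cast(n,uv,off,D):
    k=eyes.calibration(n);T=np.linalg.inv(k['world_to_cam']);o=T[:3,3]
    r=T[:3,:3]@np.array([(uv[0]-k['cx'])/k['fx'],(uv[1]-k['cy'])/k['fy'],1])
    t=((D+nn*off-o)@nn)/(r@nn); q=o+t*r-D; return np.array([q@e0,q@e1])*1000
def masks(im):
    h=cv2.cvtColor(im,cv2.COLOR_BGR2HSV).astype(int);H,S,V=h[...,0],h[...,1],h[...,2]
    return (H>50)&(H<85)&(S>120)&(V>50), ((H<8)|(H>172))&(S>150)&(V>80), (H>100)&(H<125)&(S>110)&(V>70)
Ds={'red':O+R@[-.01,.08,.115],'blue':O+R@[-.01,-.08,.115]}
def bands(n,im):
    k=eyes.calibration(n);g=masks(im)[0]
    N,l,stt,cen=cv2.connectedComponentsWithStats(g.astype(np.uint8))
    for col,D in Ds.items():
        for i in range(1,N):
            q=cast(n,cen[i],0,D)
            if np.hypot(*q)<65: print(n,col,'band',stt[i,4],cen[i].round(1),q.round(1),'r',np.hypot(*q).round(1),'ang',np.arctan2(q[1],q[0]).round(3))
def bars(n,im):
    g,r,b=masks(im);w=(im.min(2)>150)
    for (col,D),m in zip(Ds.items(),(r,b)):
        for nm,mm in(('bar',m),('white',w)):
            pts=[]
            for v,u in zip(*np.nonzero(mm)):
                q=cast(n,(u,v),.042,D)
                if abs(q[0])<44 and abs(q[1])<44 and np.hypot(*q)<(46 if nm=='bar' else 44): pts.append(q)
            pts=np.array(pts)
            if len(pts)>4: print(n,col,nm,len(pts),'ctr',pts.mean(0).round(1),'rect',cv2.minAreaRect(pts.astype(np.float32)))
if __name__=='__main__':
    print(O.round(4),{a:(v+.031*nn).round(4) for a,v in Ds.items()})
    for n in('top','scene'):
        im=np.load(f'/tmp/{n}.npz')['im'];bands(n,im);bars(n,im)
    z=np.load('/tmp/top.npz');im,W=z['im'],z['W'];Z=W[...,2]
    m=masks(im)[1].copy();m[:189]=0;m[:,:425]=0;m[:,490:]=0
    r=cv2.minAreaRect((W[m&(Z>.028)&(Z<.05)][:,:2]*1000).astype(np.float32));print('redtray upper',r)
    r=cv2.minAreaRect((W[m&(Z<.05)&(Z>-.01)][:,:2]*1000).astype(np.float32));print('redtray all',r)
    for d in(.08,.11,.14,.18):
        q=np.hypot(W[...,0]-.478,W[...,1]+.312);print(d,np.nanmax(Z[q<d]).round(3),W[(q<d)&(Z>.09)].round(2)[:2].tolist())
E
python3 d.py
```

```text
[ 0.6521 -0.0248  0.    ] {'red': array([0.6136, 0.0506, 0.1404]), 'blue': array([ 0.6356, -0.1078,  0.1404])}
top red band 12 [331.3 170.8] [25.  46.4] r 52.7 ang 1.077
top blue band 13 [377.9 156.3] [46.5 22. ] r 51.5 ang 0.441Traceback (most recent call last):
  File "d.py", line 34, in <module>
    im=np.load(f'/tmp/{n}.npz')['im'];bands(n,im);bars(n,im)
                                                  ~~~~^^^^^^
  File "d.py", line 27, in bars
    q=cast(n,(u,v),.042,D)
  File "d.py", line 7, in cast
    k=eyes.calibration(n);T=np.linalg.inv(k['world_to_cam']);o=T[:3,3]
ValueError: time passes only in moves, steps and waits
```

```bash
sed -i "s/^def cast/import functools\n@functools.lru_cache\ndef cal(n): return eyes.calibration(n)\ndef cast/; s/k=eyes.calibration(n);T/k=cal(n);T/; s/k=eyes.calibration(n);g/g/" d.py; python3 d.py
```

```text
[ 0.6521 -0.0248  0.    ] {'red': array([0.6136, 0.0506, 0.1404]), 'blue': array([ 0.6356, -0.1078,  0.1404])}
top red band 12 [331.3 170.8] [25.  46.4] r 52.7 ang 1.077
top blue band 13 [377.9 156.3] [46.5 22. ] r 51.5 ang 0.441
top red bar 178 ctr [-3.1 -1.5] rect ((-0.6729965209960938, 11.12255859375), (83.8787612915039, 53.855098724365234), 3.180330753326416)
top red white 347 ctr [-0.4 -3.6] rect ((1.5495319366455078, -0.7964744567871094), (86.41812133789062, 81.19490814208984), 63.218631744384766)
top blue bar 151 ctr [-0.4 -4.3] rect ((-10.89445686340332, 2.779560089111328), (84.02283477783203, 61.16330337524414), 73.08458709716797)
top blue white 427 ctr [-0.8 -1.2] rect ((0.7080917358398438, 0.330535888671875), (85.29312896728516, 81.05225372314453), 88.7129898071289)
scene red band 7 [306.4 183.3] [21.7 44. ] r 49.0 ang 1.113
scene blue band 7 [330.  157.3] [43.5 19.4] r 47.6 ang 0.42
scene red bar 47 ctr [-11.7  -5.2] rect ((0.9761505126953125, -1.6032257080078125), (74.60871887207031, 50.998329162597656), 37.660118103027344)
scene red white 315 ctr [7.1 0.1] rect ((1.4354596138000488, 0.25354766845703125), (85.67711639404297, 79.28388214111328), 50.146812438964844)
scene blue bar 126 ctr [ 5.3 -4.7] rect ((-5.118120193481445, -0.7691001892089844), (85.54389953613281, 50.91783905029297), 85.9505844116211)
scene blue white 195 ctr [-0.5  3.3] rect ((0.4796867370605469, 3.6838836669921875), (79.127197265625, 85.9144058227539), 89.38467407226562)
redtray upper ((469.1406555175781, -311.6917724609375), (115.7499008178711, 115.27330780029297), 65.91434478759766)
redtray all ((465.5863952636719, -319.62982177734375), (133.72415161132812, 115.26860046386719), 65.89102172851562)
0.08 0.172 [[0.52, -0.38, 0.17], [0.51, -0.38, 0.17]]
0.11 0.194 [[0.56, -0.38, 0.17], [0.56, -0.38, 0.17]]
0.14 0.194 [[0.6, -0.39, 0.17], [0.59, -0.39, 0.17]]
0.18 0.216 [[0.64, -0.39, 0.17], [0.64, -0.39, 0.17]]
```

```bash
python3 -m handwheel '[0,0,40,0,1, 0,0,40,0,1, 0,0,40,0,0.8]' 30
```

```text
time: 0.4
tool_pos: [0.2286, -0.4722, 0.3617]
tool_rot: [-3.14, -0.0, 0.451]
contact_force: [-0.0, -1.2, 0.2]
opening: 0.0874
grip_force: 0.0
```

```bash
python3 -m handwheel '[20,40,0,0.14,0.8, 20,40,0,0.14,0.8, 20,40,0,0.14,0.8, 20,40,0,0.14,0.8, 20,40,0,0.14,0.8, 20,40,0,0.14,0.8, 20,40,0,0.14,0.8, 20,40,0,0.14,0.8]'; python3 -m handwheel '[20,40,0,0,0.8, 20,40,0,0,0.8, 20,40,0,0,0.8, 19,44,0,0,0.8, 0,44,0,0,0.8]'
```

```text
time: 1.2
tool_pos: [0.389, -0.1507, 0.3606]
tool_rot: [-3.141, -0.0, 1.576]
contact_force: [0.6, -0.6, -0.6]
opening: 0.0735
grip_force: 0.0
time: 1.7
tool_pos: [0.4689, 0.0573, 0.3598]
tool_rot: [-3.141, -0.0, 1.571]
contact_force: [1.4, -0.6, -0.4]
opening: 0.0737
grip_force: 0.0
```

```bash
python3 -m handwheel '[0,0,-50,0,0.8, 0,0,-50,0,0.8, 0,0,-50,0,0.8, 0,0,-40,0,0.8, 0,0,-22,0,0.8, 0,0,0,0,0.8, 0,0,0,0,0.3, 0,0,0,0,0.2]' 30; python3 -m handwheel '[0,0,0,0,0.2, 0,0,0,0,0.2, 0,0,0,0,0.2, 0,0,20,0,0.2, 0,0,40,0,0.2, 0,0,50,0,0.2, 0,0,50,0,0.2, 0,0,30,0,0.2]'
```

```text
time: 2.5
tool_pos: [0.4688, 0.0554, 0.1502]
tool_rot: [3.139, 0.0, 1.571]
contact_force: [-0.2, -0.4, 0.7]
opening: 0.062
grip_force: 0.0
time: 3.3
tool_pos: [0.4682, 0.0555, 0.3427]
tool_rot: [3.137, 0.0, 1.571]
contact_force: [1.7, -0.1, -1.7]
opening: 0.0377
grip_force: 30.0
```

```bash
python3 -m handwheel '[0,-20,0,0,0.2, 0,-40,0,0,0.2, 0,-45,0,0,0.2, 0,-45,0,0,0.2, 0,-45,0,0,0.2, 0,-45,0,0,0.2, 0,-45,0,0,0.2, 0,-40,0,0,0.2]'; python3 -m handwheel '[0,-30,0,0,0.2, 1,-12,0,0,0.2, 0,0,0,0,0.2, 0,0,0,0,0.2]'
```

```text
time: 4.1
tool_pos: [0.4671, -0.2716, 0.3385]
tool_rot: [-3.141, -0.0, 1.57]
contact_force: [0.9, 0.6, -2.0]
opening: 0.0375
grip_force: 30.0
time: 4.5
tool_pos: [0.4688, -0.3105, 0.3385]
tool_rot: [-3.141, -0.001, 1.571]
contact_force: [0.2, 1.1, -2.2]
opening: 0.0375
grip_force: 30.0
```

```bash
python3 -m handwheel '[0,0,-45,0,0.2, 0,0,-45,0,0.2, 0,0,-45,0,0.2, 0,0,-30,0,0.2, 0,0,-12,0,0.2, 0,0,-4,0,0.2, 0,0,-2,0,0.2, 0,0,-1,0,0.2]';python3 -m handwheel '[0,0,0,0,0.2, 0,0,0,0,0.2]'
```

```text
time: 5.3
tool_pos: [0.4697, -0.3119, 0.1565]
tool_rot: [3.139, 0.002, 1.571]
contact_force: [0.6, -0.4, -1.2]
opening: 0.0373
grip_force: 30.0
time: 5.5
tool_pos: [0.4691, -0.3119, 0.1557]
tool_rot: [3.14, 0.001, 1.571]
contact_force: [0.0, 0.4, -2.4]
opening: 0.0373
grip_force: 30.0
```

```bash
python3 -m handwheel '[0,0,-1,0,0.2, 0,0,-1,0,0.2, 0,0,0,0,0.2]';python3 -m handwheel '[0,0,-1,0,0.2, 0,0,0,0,0.2]'
```

```text
time: 5.8
tool_pos: [0.4691, -0.3121, 0.1544]
tool_rot: [3.14, 0.002, 1.571]
contact_force: [-1.9, 1.1, 6.5]
opening: 0.0373
grip_force: 30.0
time: 6.0
tool_pos: [0.4691, -0.3122, 0.1543]
tool_rot: [3.139, 0.002, 1.571]
contact_force: [-4.0, 2.3, 13.5]
opening: 0.0376
grip_force: 30.0
```

```bash
python3 -m handwheel '[0,0,0,0,0.4, 0,0,0,0,0.8, 0,0,0,0,0.8, 0,0,20,0,0.8, 0,0,45,0,0.8, 0,0,50,0,0.8, 0,0,50,0,0.8, 0,0,40,0,0.8]'; python3 -c "
from h import *
im,W=cloud('top');cv2.imwrite('pics/t1.png',cv2.resize(im[170:270,380:520],None,fx=4,fy=4));print(robot.observe()['qpos'].round(2))"
```

```text
time: 6.8
tool_pos: [0.4688, -0.3116, 0.3599]
tool_rot: [3.139, 0.002, 1.571]
contact_force: [-0.5, -0.6, 0.2]
opening: 0.0734
grip_force: 0.0
[-0.72  0.35  1.17  0.    1.61 -0.72]
```

View pics/t1.png

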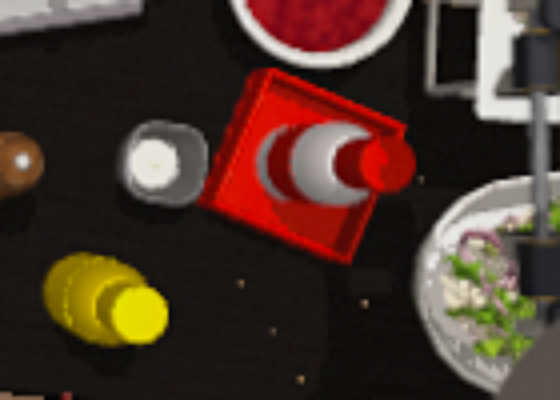

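The red bottle stands upright in the red tray (cap at (390,165) in the crop, leaning only by parallax), and the tea light is undisturbed. Next is the blue bottle.

```bash
python3 -m handwheel '[-3,40,0,-0.14,0.8, -3,40,0,-0.14,0.8, -3,40,0,-0.14,0.8, -3,40,0,-0.14,0.8, -3,40,0,-0.14,0.8, -3,40,0,-0.14,0.8, -3,40,0,-0.14,0.8, -3,40,0,-0.14,0.8]'; python3 -m handwheel '[-3,40,0,-0.14,0.8, -3,40,0,-0.14,0.8, -3,40,0,-0.14,0.8, -3,40,0,-0.03,0.8, 0,21,0,0,0.8, 0,0,0,0,0.8]'
```

```text
time: 7.65
tool_pos: [0.4446, 0.0079, 0.3565]
tool_rot: [-3.142, -0.0, 0.453]
contact_force: [0.6, -0.1, 0.5]
opening: 0.0735
grip_force: 0.0
time: 8.25
tool_pos: [0.4333, 0.184, 0.3562]
tool_rot: [-3.141, 0.001, 0.031]
contact_force: [0.8, -0.4, -0.6]
opening: 0.0733
grip_force: 0.0
```

```bash
python3 -m handwheel '[0,5,-50,-0.03,0.8, 0,0,-50,0,0.8, 0,0,-50,0,0.8, 0,0,-40,0,0.8, 0,0,-19,0,0.8, 0,0,0,0,0.8, 0,0,0,0,0.3, 0,0,0,0,0.2]' 30; python3 -m handwheel '[0,0,0,0,0.2, 0,0,0,0,0.2, 0,0,0,0,0.2, 0,0,20,0,0.2, 0,0,40,0,0.2, 0,0,40,0,0.2, 0,0,20,0,0.2, 0,0,0,0,0.2]'
```

```text
time: 9.05
tool_pos: [0.4348, 0.1867, 0.1495]
tool_rot: [-3.141, -0.003, -0.003]
contact_force: [0.2, 0.2, 0.0]
opening: 0.062
grip_force: 0.0
time: 9.85
tool_pos: [0.4349, 0.1872, 0.2708]
tool_rot: [-3.14, -0.006, -0.002]
contact_force: [-0.0, -0.1, -2.2]
opening: 0.0375
grip_force: 29.9
```

```bash
python3 -m handwheel '[6,20,0,0,0.2, 12,35,0,0,0.2, 12,35,0,0,0.2, 6,16,0,0,0.2, 0,0,0,0,0.2, 0,0,-20,0,0.2, 0,0,-40,0,0.2, 0,0,-30,0,0.2]';python3 -m handwheel '[0,0,-15,0,0.2, 0,0,-6,0,0.2, 0,0,-2,0,0.2, 0,0,-2,0,0.2, 0,0,0,0,0.2]'
```

```text
time: 10.65
tool_pos: [0.4681, 0.2914, 0.175]
tool_rot: [3.14, 0.003, -0.003]
contact_force: [0.1, -1.0, -1.9]
opening: 0.0376
grip_force: 29.9
time: 11.15
tool_pos: [0.4701, 0.2929, 0.1538]
tool_rot: [-3.141, -0.002, -0.003]
contact_force: [-0.5, 0.2, -2.9]
opening: 0.0376
grip_force: 29.9
```

```bash
python3 -m handwheel '[0,0,-1,0,0.2, 0,0,0,0,0.2]';python3 -m handwheel '[0,0,-1,0,0.2, 0,0,0,0,0.2]'
```

```text
time: 11.35
tool_pos: [0.4703, 0.2931, 0.1535]
tool_rot: [-3.141, -0.002, -0.002]
contact_force: [-1.3, -0.5, 6.2]
opening: 0.0374
grip_force: 29.9
time: 11.55
tool_pos: [0.4706, 0.2934, 0.1533]
tool_rot: [-3.14, -0.004, -0.002]
contact_force: [-1.6, -0.0, 10.5]
opening: 0.038
grip_force: 30.0
```

```bash
python3 -m handwheel '[0,0,0,0,0.4, 0,0,0,0,0.8, 0,0,0,0,0.8, 0,0,20,0,0.8, 0,0,45,0,0.8, 0,0,50,0,0.8, 0,0,50,0,0.4, 0,0,40,0,0]'; cat > w.py <<'E'
import sys
from d import *
# args: console x y (mm) and TCP z (mm)
t=robot.observe();p=t['tool_pos']*1000
cp=R.T@(p-O*1000)
print('now console',cp.round(1),'rot',t['tool_rot'].round(3),'opening',t['opening'].round(4))
for a in sys.argv[1:]:
    q=np.array([float(k) for k in a.split(',')]);g=R@q+O*1000
    print(a,'delta',(g-p).round(1));p=g
E
python3 w.py -75,48,250 -62,48,144 -40,48,144
python3 - <<'E'
from h import *
im,W=cloud('scene');cv2.imwrite('pics/s1.png',im[80:300,200:480].repeat(2,0).repeat(2,1))
E
```

```text
time: 12.35
tool_pos: [0.4697, 0.2928, 0.3591]
tool_rot: [-3.141, -0.002, -0.002]
contact_force: [0.2, 0.4, -0.5]
opening: 0.0619
grip_force: 0.0Traceback (most recent call last):
  File "w.py", line 6, in <module>
    print('now console',cp.round(1),'rot',t['tool_rot'].round(3),'opening',t['opening'].round(4))
                                                                           ^^^^^^^^^^^^^^^^^^
AttributeError: 'float' object has no attribute 'round'
```

View pics/s1.png

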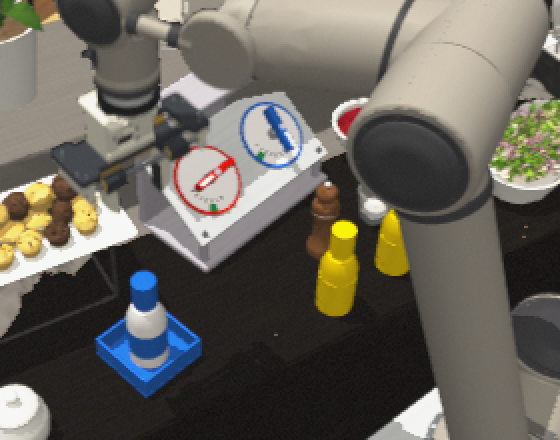

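The blue bottle stands in the blue tray (145,320 in the crop), and both taps are unmoved. Next are the taps. The tool stays vertical, so I'll push the handles with shut fingers in front of the canopy.

```bash
sed -i "s/t\['opening'\].round(4)/t['opening']/" w.py; python3 w.py -75,48,250 -62,48,144 -40,48,144
```

```text
now console [-135.5  340.1  365.7] rot [-3.136e+00 -1.200e-02 -3.000e-03] opening 0.057857864729441946
-75,48,250 delta [ 100.1 -281.  -115.7]
-62,48,144 delta [  12.9    1.8 -106. ]
-40,48,144 delta [21.8  3.   0. ]
```

```bash
python3 -m handwheel '[13,-36,-10,0.05,0, 13,-36,-15,0.05,0, 13,-36,-15,0.035,0, 13,-36,-15,0,0, 13,-36,-15,0,0, 13,-36,-15,0,0, 13,-36,-15,0,0, 9,-29,-15,0,0]'; python3 -m handwheel '[0,0,0,0,0, 0,0,0,0,0]'; python3 w.py -62,48,144
```

```text
time: 13.2
tool_pos: [0.5701, 0.0097, 0.2398]
tool_rot: [3.141, 0.0, 0.131]
contact_force: [0.6, -0.6, -0.1]
opening: 0.0008
grip_force: 0.0
time: 13.4
tool_pos: [0.5694, 0.0115, 0.2403]
tool_rot: [-3.141, 0.001, 0.131]
contact_force: [-0.7, 1.5, 0.9]
opening: 0.0002
grip_force: 0.0
now console [-76.9  47.3 240.3] rot [-3.141e+00  1.000e-03  1.310e-01] opening 0.0001687077326530291
-62,48,144 delta [ 14.7   2.7 -96.3]
```

```bash
python3 -m handwheel '[7,1,-30,0,0, 8,2,-40,0,0, 0,0,-26,0,0, 0,0,0,0,0, 4,0.5,0,0,0, 4,0.5,0,0,0, 4,0.5,0,0,0, 0,0,0,0,0]'; python3 -m handwheel '[3,0.4,0,0,0, 0,0,0,0,0]'; python3 w.py; python3 -m handwheel '[3,0.4,0,0,0, 0,0,0,0,0]'; python3 w.py
```

```text
time: 14.2
tool_pos: [0.596, 0.0164, 0.1468]
tool_rot: [3.141, 0.002, 0.133]
contact_force: [-6.9, -1.5, 6.0]
opening: 0.0005
grip_force: 3.7
time: 14.4
tool_pos: [0.5976, 0.0163, 0.1468]
tool_rot: [3.141, 0.005, 0.133]
contact_force: [-12.6, -3.6, 9.2]
opening: 0.0005
grip_force: 6.6
now console [-48.3  48.2 146.8] rot [3.141 0.005 0.133] opening 0.00047383639211892836
time: 14.6
tool_pos: [0.6004, 0.0162, 0.1469]
tool_rot: [3.14, 0.005, 0.133]
contact_force: [-13.7, -4.8, 9.2]
opening: 0.0003
grip_force: 7.3
now console [-45.6  47.7 146.9] rot [3.14  0.005 0.133] opening 0.00031045374843400653
```

```bash
python3 -m handwheel '[3,0.4,0,0,0, 0,0,0,0,0]'; python3 -m handwheel '[3,0.4,0,0,0, 0,0,0,0,0]'; python3 w.py; python3 - <<'E'
from h import *
im,W=cloud('scene');cv2.imwrite('pics/s2.png',cv2.resize(im[90:215,255:375],None,fx=4.8,fy=4.8,interpolation=cv2.INTER_CUBIC))
E
```

```text
time: 14.8
tool_pos: [0.6035, 0.0164, 0.1471]
tool_rot: [3.14, 0.005, 0.133]
contact_force: [-14.0, -5.4, 11.4]
opening: 0.0002
grip_force: 7.5
time: 15.0
tool_pos: [0.607, 0.0168, 0.1472]
tool_rot: [3.14, 0.004, 0.133]
contact_force: [-11.6, -4.9, 9.1]
opening: 0.0008
grip_force: 6.2
now console [-39.   47.4 147.2] rot [3.14  0.004 0.133] opening 0.0008065972464281891
```

View pics/s2.png

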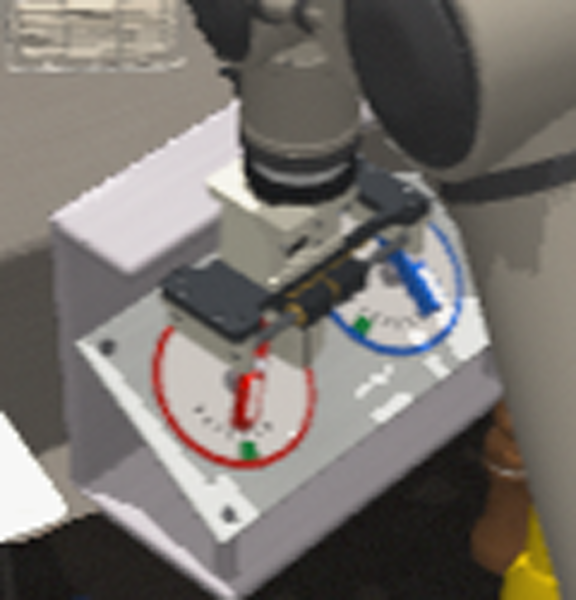

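The red pointer now stands low-left, close to its band ((243,415) against (249,450) in the crop). I'll back off and measure the angle with a clear view from the top camera.

```bash
cat > ang.py <<'E'
from d import *
def go(n):
    im,_=cloud(n);g,r,b=masks(im)
    for (col,D),m in zip(Ds.items(),(r,b)):
        P=[cast(n,(u,v),.042,D) for v,u in zip(*np.nonzero(m))];P=np.array([q for q in P if np.hypot(*q)<43])
        if len(P)<20: print(n,col,'few',len(P));continue
        # drop rim arc: keep largest blob in plane raster
        I=np.zeros((100,100),np.uint8)
        for q in P: cv2.circle(I,(int(q[0]+50),int(q[1]+50)),1,1,-1)
        N,l,s,c=cv2.connectedComponentsWithStats(I);
        k=l[50-8:50+9,50-8:50+9];k=k[k>0]
        if not len(k): print(n,col,'no blob');continue
        k=np.bincount(k).argmax();y,x=np.nonzero(l==k);v=cv2.fitLine(np.stack([x,y],1).astype(np.float32),cv2.DIST_HUBER,0,.01,.01).ravel()
        print(n,col,'n',len(x),'line ang',np.arctan2(v[1],v[0]).round(3),'ctr',(v[2:]-50).round(1),'rect',cv2.minAreaRect(np.stack([x,y],1).astype(np.float32))[1:])
    bands(n,im);return im
if __name__=='__main__':
    for n in('top','scene'): cv2.imwrite(f'pics/last_{n}.png',go(n))
E
python3 -m handwheel '[-8,-1,0,0,0, -15,-2,0,0,0, -15,-2,20,0,0, 0,0,40,0,0, 0,0,40,0,0]'; python3 -m handwheel '[-30,0,10,0,0, -40,0,0,0,0, -40,0,0,0,0, -40,0,0,0,0, 0,0,0,0,0]'; python3 ang.py
```

```text
time: 15.55
tool_pos: [0.5703, 0.0131, 0.247]
tool_rot: [-3.142, -0.001, 0.132]
contact_force: [0.8, 0.0, 0.7]
opening: 0.0004
grip_force: 0.0
time: 16.05
tool_pos: [0.4167, 0.0136, 0.2559]
tool_rot: [-3.141, 0.0, 0.133]
contact_force: [1.1, -0.3, -0.3]
opening: 0.0003
grip_force: 0.0
top red n 663 line ang 0.641 ctr [ 0.6 -9.4] rect ((81.66900634765625, 19.656381607055664), 40.78582000732422)
top blue n 588 line ang 1.377 ctr [ 5.4 -7. ] rect ((82.17352294921875, 20.155059814453125), 77.7047348022461)
top blue band 13 [377.9 156.3] [46.5 22. ] r 51.5 ang 0.441
scene red n 10 line ang 0.785 ctr [ 5. -7.] rect ((4.242640495300293, 1.4142134189605713), 45.0)
scene blue n 10 line ang 0.785 ctr [ 8. -1.] rect ((4.242640495300293, 1.4142134189605713), 45.0)
scene red band 6 [306.5 183. ] [20.8 43.4] r 48.1 ang 1.123
```

```bash
python3 - <<'E'
from d import *
im=cv2.imread('pics/last_top.png');im2=cv2.imread('pics/last_scene.png')
a=cv2.resize(im[128:180,310:422],None,fx=7,fy=7,interpolation=cv2.INTER_CUBIC)
b=cv2.resize(im2[125:192,275:357],None,fx=3.3,fy=3.3,interpolation=cv2.INTER_CUBIC)
o=np.zeros((364+221,784,3),np.uint8);o[:364]=a;o[364:364+b.shape[0],:b.shape[1]]=b
cv2.imwrite('pics/v7.png',o)
E
```

```text
(no output)
```

View pics/v7.png

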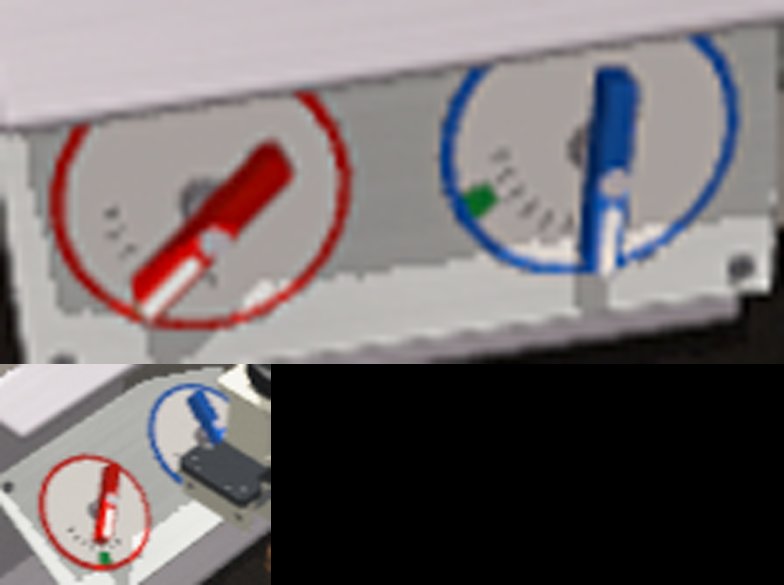

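The crop shows the red hub dot at (214,241) with the white end at (152,310), and the blue hub dot at (613,184) with the white end at (607,268). I'll convert these to angles.

```bash
cat > pk.py <<'E'
from d import *
def a(n,col,h,e,o,f):
    k=lambda p:((p[0]+.5)/f-.5+o[0],(p[1]+.5)/f-.5+o[1])
    A,B=cast(n,k(h),.042,Ds[col]),cast(n,k(e),.042,Ds[col]);v=B-A
    print(n,col,A.round(1),B.round(1),np.arctan2(v[1],v[0]).round(3))
E
python3 - <<'E'
from pk import *
a('top','red',(214,241),(152,310),(310,128),7)
a('top','blue',(613,184),(607,268),(310,128),7)
a('scene','red',(112,499-364),(102,542-364),(275,125),3.3)
E
```

```text
top red [ 1.  -0.5] [28.3 26.1] 0.772
top blue [1.6 0.7] [ 4.1 38.1] 1.504
scene red [0.2 1.2] [38.6 29.9] 0.641
```

```bash
python3 w.py -90,78,220 -46,78,200 -46,78,135
```

```text
now console [-223.6   69.2  256.4] rot [ 3.141 -0.004  0.132] opening 0.00015690234902088565
-90,78,220 delta [131.1  27.1 -36.4]
-46,78,200 delta [ 43.6   6.  -20. ]
-46,78,135 delta [  0.   0. -65.]
```

```bash
python3 -m handwheel '[33,7,0,0,1, 33,7,0,0,1, 33,7,0,0,1, 32,6,-10,0,1, 20,3,-20,0,1, 14,2,-20,0,1, 10,1,0,0,1, 0,0,0,0,1]'; python3 w.py -46,78,135
```

```text
time: 16.95
tool_pos: [0.5977, 0.0461, 0.2038]
tool_rot: [-3.142, -0.0, 0.133]
contact_force: [0.4, -0.2, 0.5]
opening: 0.0599
grip_force: 0.0
now console [-44.1  77.7 203.8] rot [-3.142 -0.     0.133] opening 0.05989790916920626
-46,78,135 delta [ -1.9   0.  -68.8]
```

```bash
python3 -m handwheel '[-2,0,0,0,1, 0,0,0,0,1, 0,0,0,0,1, 0,0,0,0,1, 0,0,-20,0,1, 0,0,-20,0,1, 0,0,-20,0,1, 0,0,-9,0,1]'; python3 -m handwheel '[0,0,0,0,1, 0.5,-4,0,0,1, 0.5,-4,0,0,1, 0.5,-4,0,0,1, 0,0,0,0,1]'; python3 w.py
```

```text
time: 17.75
tool_pos: [0.5927, 0.0459, 0.1345]
tool_rot: [-3.141, 0.002, 0.132]
contact_force: [-0.6, 0.7, 0.0]
opening: 0.092
grip_force: 0.0
time: 18.25
tool_pos: [0.5933, 0.0356, 0.1354]
tool_rot: [-3.138, 0.004, 0.133]
contact_force: [-5.1, 8.2, -3.1]
opening: 0.0918
grip_force: 4.3
now console [-50.   67.9 135.4] rot [-3.138  0.004  0.133] opening 0.09178367166689307
```

```bash
python3 -m handwheel '[0.5,-3,0,0,1, 0.5,-3,0,0,1, 0,-2,0,0,1, 0,0,0,0,1]'; python3 w.py
```

```text
time: 18.65
tool_pos: [0.5934, 0.0278, 0.1347]
tool_rot: [-3.138, 0.007, 0.133]
contact_force: [-5.3, 6.2, -3.4]
opening: 0.0918
grip_force: 3.6
now console [-50.9  60.1 134.7] rot [-3.138  0.007  0.133] opening 0.09175616186119333
```

```bash
python3 -m handwheel '[-0.5,5,0,0,1, -0.5,4,0,0,1, 0,0,25,0,1, 0,0,45,0,0.5, -10,0,45,0,0, -40,0,0,0,0, -50,-10,0,0,0, -50,-20,0,0,0]'; python3 - <<'E'
from d import *
im,_=cloud('top');im2,_=cloud('scene')
bands('top',im);bands('scene',im2)
a=cv2.resize(im[128:180,310:422],None,fx=7,fy=7,interpolation=cv2.INTER_CUBIC)
b=cv2.resize(im2[140:192,285:340],None,fx=4,fy=4,interpolation=cv2.INTER_CUBIC)
o=np.zeros((364+208,784,3),np.uint8);o[:364]=a;o[364:,:220]=b
cv2.imwrite('pics/v8.png',o)
E
```

```text
time: 19.45
tool_pos: [0.4485, 0.0067, 0.2519]
tool_rot: [3.14, -0.003, 0.134]
contact_force: [0.2, -1.3, 0.8]
opening: 0.0566
grip_force: 0.0
top red band 7 [330.6 170.7] [27.2 45.9] r 53.3 ang 1.036
top blue band 13 [377.9 156.3] [46.5 22. ] r 51.5 ang 0.441
scene red band 8 [306.5 183.5] [21.9 44.7] r 49.8 ang 1.114
```

View pics/v8.png

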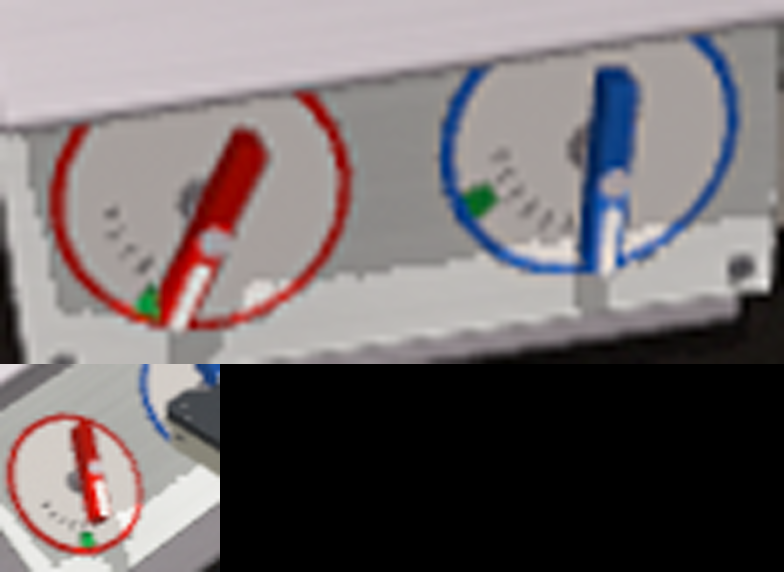

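The red hub dot is at (214,241) with the white end at (178,325). In the scene inset the hub is at (95,466) and the end at (101,518).

```bash
python3 - <<'E'
from pk import *
a('top','red',(214,241),(178,325),(310,128),7)
a('scene','red',(95,102),(101,154),(285,140),4)
E
python3 w.py -57,-130,210 -57,-124,125
```

```text
top red [ 1.  -0.5] [18.6 34.7] 1.106
scene red [-0.1 -0.4] [24.4 36.9] 0.988
now console [-201.7   58.9  251.2] rot [3.141e+00 3.000e-03 1.310e-01] opening 0.048470447304415014
-57,-130,210 delta [ 169.3 -167.2  -41.2]
-57,-124,125 delta [ -0.8   5.9 -85. ]
```

```bash
python3 w.py -68.5,-114,210 -68.5,-114,134 -68.5,-103.9,134 -68.6,-94.7,134 -66.4,-85.8,135.4 -63,-79.4,137.8 -59.1,-74.6,140.6
python3 -m handwheel '[20,-22,0,0,0, 22,-22,0,0,0, 22,-22,0,0,0, 22,-22,-10,0,0, 22,-22,-10,0,0, 22,-22,-10,0,0, 22,-16,-10,0,0, 0,0,0,0,0]'; python3 w.py -68.5,-114,134
```

```text
now console [-201.7   58.9  251.2] rot [3.141e+00 3.000e-03 1.310e-01] opening 0.048470447304415014
-68.5,-114,210 delta [ 155.7 -153.   -41.2]
-68.5,-114,134 delta [  0.   0. -76.]
-68.5,-103.9,134 delta [-1.4 10.   0. ]
-68.6,-94.7,134 delta [-1.4  9.1  0. ]
-66.4,-85.8,135.4 delta [1.  9.1 1.4]
-63,-79.4,137.8 delta [2.5 6.8 2.4]
-59.1,-74.6,140.6 delta [3.2 5.3 2.8]
time: 20.35
tool_pos: [0.6036, -0.1438, 0.2093]
tool_rot: [3.141, -0.0, 0.13]
contact_force: [-0.1, 0.5, 0.1]
opening: 0.0
grip_force: 0.0
now console [ -64.4 -111.2  209.3] rot [ 3.141 -0.     0.13 ] opening 4.6975542531972625e-05
-68.5,-114,134 delta [ -3.7  -3.3 -75.3]
```

```bash
python3 -m handwheel '[-4,-3,-25,0,0, 0,0,-30,0,0, 0,0,-20,0,0, 0,0,0,0,0, -1.5,10,0,0,0, -1.5,9,0,0,0, 0,0,0,0,0]'; python3 w.py -66.4,-85.8,135.4 -63,-79.4,137.8 -59.1,-74.6,140.6
```

```text
time: 21.05
tool_pos: [0.5952, -0.1245, 0.138]
tool_rot: [3.14, -0.002, 0.134]
contact_force: [-0.5, -1.3, 1.4]
opening: 0.0005
grip_force: 0.9
now console [-70.  -90.9 138. ] rot [ 3.14e+00 -2.00e-03  1.34e-01] opening 0.0005451134399769008
-66.4,-85.8,135.4 delta [ 2.9  5.6 -2.6]
-63,-79.4,137.8 delta [2.5 6.8 2.4]
-59.1,-74.6,140.6 delta [3.2 5.3 2.8]
```

```bash
python3 -m handwheel '[3,6,-3,0,0, 0,0,0,0,0, 2.5,7,2,0,0, 0,0,0,0,0]'; python3 w.py -63,-79.4,137.8 -59.1,-74.6,140.6
```

```text
time: 21.45
tool_pos: [0.5972, -0.1128, 0.1376]
tool_rot: [3.141, 0.006, 0.133]
contact_force: [-18.6, -4.0, 18.4]
opening: 0.0004
grip_force: 11.7
now console [-66.5 -79.7 137.6] rot [3.141 0.006 0.133] opening 0.00035958069313357107
-63,-79.4,137.8 delta [3.4 0.7 0.2]
-59.1,-74.6,140.6 delta [3.2 5.3 2.8]
```

```bash
python3 -m handwheel '[1,2,2,0,0, 0,0,0,0,0]';python3 -m handwheel '[2,2,1,0,0, 0,0,0,0,0]'; python3 w.py -59.1,-74.6,140.6; python3 - <<'E'
from d import *
im,_=cloud('scene');bands('scene',im)
cv2.imwrite('pics/v9.png',cv2.resize(im[95:195,280:370],None,fx=6,fy=6,interpolation=cv2.INTER_CUBIC))
E
```

```text
time: 21.65
tool_pos: [0.5978, -0.1105, 0.1386]
tool_rot: [-3.141, 0.007, 0.133]
contact_force: [-16.5, -2.6, 13.7]
opening: 0.0006
grip_force: 9.7
time: 21.85
tool_pos: [0.5988, -0.1082, 0.1393]
tool_rot: [-3.14, 0.01, 0.133]
contact_force: [-19.8, -3.0, 14.4]
opening: 0.0005
grip_force: 11.1
now console [-64.2 -75.3 139.3] rot [-3.14   0.01   0.133] opening 0.0005271312934502845
-59.1,-74.6,140.6 delta [5.  1.4 1.3]
scene red band 8 [306.5 183.5] [21.9 44.7] r 49.8 ang 1.114
scene blue band 6 [329.8 157.2] [43.8 18.8] r 47.6 ang 0.405
```

View pics/v9.png

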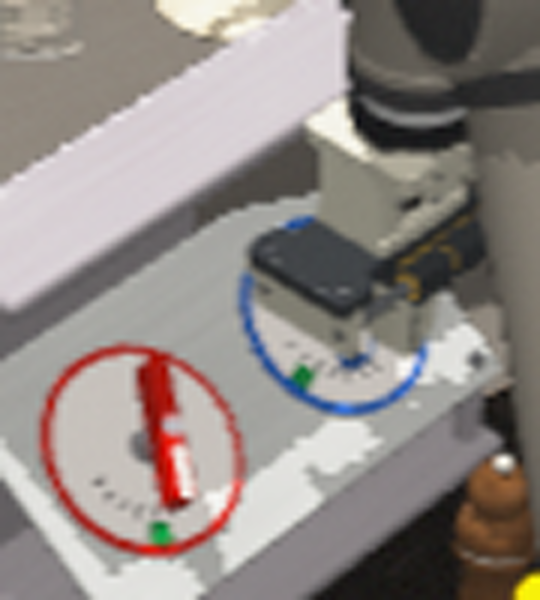

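```bash
python3 - <<'E'
from pk import *
a('scene','blue',(365,280),(352,358),(280,95),6)
a('scene','red',(172,428),(180,500),(280,95),6)
E
```

```text
scene blue [-1.8 -3.9] [37.5 27.9] 0.681
scene red [2.  1.5] [24.8 35.8] 0.984
```

```bash
cat > dp.py <<'E'
from d import *
def depth_ang(n):
    im,W=cloud(n);m=masks(im)
    for col,D in Ds.items():
        q=(W-D)*1000;P=np.stack([q@e0,q@e1,q@nn],-1).reshape(-1,3)
        k=(np.hypot(P[:,0],P[:,1])<46)&(P[:,2]>37)&(P[:,2]<47);p=P[k]
        if len(p)<15: print(n,col,'few',len(p));continue
        c,sz,a=cv2.minAreaRect(p[:,:2].astype(np.float32));v=cv2.fitLine(p[:,:2].astype(np.float32),cv2.DIST_HUBER,0,.01,.01).ravel()
        print(n,col,len(p),'ang',np.arctan2(v[1],v[0]).round(3),'ctr',p[:,:2].mean(0).round(1),'n',p[:,2].mean().round(1),'rect',np.round(sz,1),np.round(np.radians(a),3))
    bands(n,im)
if __name__=='__main__':
    import sys
    for n in sys.argv[1:]: depth_ang(n)
E
python3 -m handwheel '[3,0.5,1,0,0, 0,0,0,0,0]'; python3 -m handwheel '[2,0.5,1,0,0, 0,0,0,0,0]';python3 w.py -59.1,-74.6,140.6; python3 dp.py scene top
```

```text
time: 22.1
tool_pos: [0.6001, -0.107, 0.1397]
tool_rot: [-3.138, 0.014, 0.134]
contact_force: [-26.3, -1.4, 17.3]
opening: 0.0004
grip_force: 13.2
time: 22.3
tool_pos: [0.6012, -0.1059, 0.1403]
tool_rot: [-3.137, 0.016, 0.134]
contact_force: [-28.3, 1.9, 16.2]
opening: 0.0002
grip_force: 13.8
now console [-61.6 -73.4 140.3] rot [-3.137  0.016  0.134] opening 0.00015186625463473865
-59.1,-74.6,140.6 delta [ 2.6 -0.9  0.3]
scene red 91 ang 1.065 ctr [6.1 0.9] n 42.1 rect [84.4 16. ] 1.055
scene blue few 13
scene red band 8 [306.5 183.5] [21.9 44.7] r 49.8 ang 1.114
scene blue band 7 [330.  157.3] [43.5 19.4] r 47.6 ang 0.42
top red 138 ang 1.081 ctr [ 0.5 -3. ] n 41.5 rect [82.5 13.6] 1.071
top blue few 0
top red band 7 [330.6 170.7] [27.2 45.9] r 53.3 ang 1.036
```

```bash
python3 -m handwheel '[-10,-4,0,0,0, -20,-4,0,0,0, -20,0,40,0,0, -20,0,45,0,0, -40,0,20,0,0, -45,0,0,0,0, -40,0,0,0,0]'; python3 dp.py top scene
```

```text
time: 23.1
tool_pos: [0.412, -0.1151, 0.2463]
tool_rot: [3.14, -0.003, 0.133]
contact_force: [0.0, -0.5, -0.2]
opening: 0.0003
grip_force: 0.0
top red 135 ang 1.084 ctr [ 0.3 -3. ] n 41.3 rect [81.2 13.5] 1.084
top blue 140 ang 0.635 ctr [ 0.6 -2.4] n 41.6 rect [82.3 16.9] 0.698
top red band 7 [330.6 170.7] [27.2 45.9] r 53.3 ang 1.036
top blue band 13 [377.9 156.3] [46.5 22. ] r 51.5 ang 0.441
scene red 96 ang 1.076 ctr [5.6 0.1] n 41.8 rect [84.1 17.5] 1.083
scene blue 73 ang 0.679 ctr [6.9 1.7] n 42.0 rect [81.6 15.2] 0.654
scene red band 8 [306.5 183.5] [21.9 44.7] r 49.8 ang 1.114
scene blue band 6 [329.8 157.2] [43.8 18.8] r 47.6 ang 0.405
```

```bash
python3 w.py -90,-74,200 -76,-74,139 -63,-74,139 -54.6,-74,144; python3 -m handwheel '[40,0,0,0,0, 45,10,0,0,0, 42,15,-20,0,0, 12,5,-30,0,0, 10,0,-40,0,0, 0,0,-17,0,0, 0,0,0,0,0]'; python3 w.py -63,-74,139 -54.6,-74,144
```

```text
now console [-252.8  -55.4  245.7] rot [-3.141e+00  1.000e-03  1.320e-01] opening 0.0004652065942675282
-90,-74,200 delta [163.8   4.  -45.7]
-76,-74,139 delta [ 13.9   1.9 -61. ]
-63,-74,139 delta [12.9  1.8  0. ]
-54.6,-74,144 delta [8.3 1.2 5. ]
time: 23.9
tool_pos: [0.5615, -0.0846, 0.1353]
tool_rot: [-3.139, 0.004, 0.133]
contact_force: [-0.3, 0.0, -0.1]
opening: 0.0005
grip_force: 0.0
now console [-98.  -46.8 135.3] rot [-3.139  0.004  0.133] opening 0.0005112036840378428
-63,-74,139 delta [ 38.4 -22.1   3.7]
-54.6,-74,144 delta [8.3 1.2 5. ]
```

```bash
python3 -m handwheel '[10,-24,2,0,0, 14,1,2,0,0, 10,1,0,0,0, 4,0.5,0,0,0, 0,0,0,0,0, 3,0.4,2,0,0, 0,0,0,0,0]'; python3 w.py -54.6,-74,144; python3 -m handwheel '[3,0.4,2,0,0, 0,0,0,0,0]'; python3 w.py -54.6,-74,144
```

```text
time: 24.6
tool_pos: [0.6016, -0.1062, 0.1436]
tool_rot: [-3.141, 0.004, 0.133]
contact_force: [-5.3, -1.5, 1.4]
opening: 0.0007
grip_force: 2.6
now console [-61.2 -73.7 143.6] rot [-3.141  0.004  0.133] opening 0.0006947164966105795
-54.6,-74,144 delta [6.6 0.6 0.4]
time: 24.8
tool_pos: [0.6034, -0.1053, 0.145]
tool_rot: [-3.139, 0.007, 0.133]
contact_force: [-8.9, -0.3, 0.5]
opening: 0.0007
grip_force: 3.7
now console [-59.3 -73.1 145. ] rot [-3.139  0.007  0.133] opening 0.0006912937254935871
-54.6,-74,144 delta [ 4.8 -0.3 -1. ]
```

Forces are gentle now, so I'll continue up the slope.

```bash
python3 -m handwheel '[3,0,1.5,0,0, 0,0,0,0,0]'; python3 -m handwheel '[2,0,1,0,0, 0,0,0,0,0]'; python3 w.py -54.6,-74,144; python3 dp.py scene
```

```text
time: 25.0
tool_pos: [0.6051, -0.1046, 0.146]
tool_rot: [-3.137, 0.01, 0.133]
contact_force: [-12.2, 1.1, 1.5]
opening: 0.0003
grip_force: 5.2
time: 25.2
tool_pos: [0.6063, -0.104, 0.1467]
tool_rot: [-3.136, 0.012, 0.134]
contact_force: [-14.0, 4.2, 1.0]
opening: 0.0006
grip_force: 6.1
now console [-56.3 -72.2 146.7] rot [-3.136  0.012  0.134] opening 0.000575575500592487
-54.6,-74,144 delta [ 1.9 -1.5 -2.7]
scene red 90 ang 1.045 ctr [6.2 2.1] n 42.2 rect [83.  16.6] 1.063
scene blue 15 ang 0.57 ctr [27.5 15.3] n 42.3 rect [28.3 33.9] 0.363
scene red band 8 [306.5 183.5] [21.9 44.7] r 49.8 ang 1.114
scene blue band 7 [330.  157.3] [43.5 19.4] r 47.6 ang 0.42
```

```bash
python3 -m handwheel '[2.5,0,1.5,0,0, 0,0,0,0,0]';  python3 -m handwheel '[-10,0,0,0,0, -20,0,0,0,0, -20,0,40,0,0, -20,0,45,0,0, -40,0,20,0,0, -45,0,0,0,0, -40,0,0,0,0]'; python3 dp.py top scene
```

```text
time: 25.45
tool_pos: [0.6084, -0.1036, 0.1481]
tool_rot: [-3.135, 0.013, 0.134]
contact_force: [-17.0, 5.2, 2.7]
opening: 0.0006
grip_force: 6.8
time: 26.15
tool_pos: [0.417, -0.1055, 0.2557]
tool_rot: [3.141, -0.002, 0.133]
contact_force: [-0.5, -0.6, 0.3]
opening: 0.0002
grip_force: 0.0
top red 136 ang 1.078 ctr [ 0.5 -2.7] n 41.3 rect [82.5 13.7] 1.095
top blue 144 ang 0.239 ctr [ 1.3 -2. ] n 41.2 rect [83.2 16.4] 0.292
top red band 7 [330.6 170.7] [27.2 45.9] r 53.3 ang 1.036
top blue band 13 [377.9 156.3] [46.5 22. ] r 51.5 ang 0.441
scene red 93 ang 1.067 ctr [5.7 1. ] n 42.7 rect [84.3 19.2] 1.084
scene blue 64 ang 0.266 ctr [5.2 0.1] n 42.3 rect [83.2 13.7] 0.245
scene red band 8 [306.5 183.5] [21.9 44.7] r 49.8 ang 1.114
scene blue band 7 [330.  157.3] [43.5 19.4] r 47.6 ang 0.42
```

```bash
python3 w.py -90,-121,210 -60,-121,150; python3 -m handwheel '[40,0,0,0,0, 45,-5,0,0,0, 35,-10,-20,0,0, 25,-20,-30,0,0, 0,-20,-30,0,0, 0,0,-26,0,0, 0,0,0,0,0]'; python3 w.py -60,-121,150 -46,-121,150 -41,-121,150
```

```text
now console [-246.5  -46.6  255.2] rot [-3.141e+00  2.000e-03  1.320e-01] opening 0.0005546531674406763
-90,-121,210 delta [165.2 -52.1 -45.2]
-60,-121,150 delta [ 29.7   4.1 -60. ]
time: 26.95
tool_pos: [0.562, -0.1604, 0.1449]
tool_rot: [-3.137, 0.006, 0.132]
contact_force: [0.3, 0.3, 0.1]
opening: 0.0004
grip_force: 0.0
now console [-107.9 -121.9  144.9] rot [-3.137  0.006  0.132] opening 0.0003975348847324476
-60,-121,150 delta [47.3  7.5  5.1]
-46,-121,150 delta [13.9  1.9  0. ]
-41,-121,150 delta [5.  0.7 0. ]
```

```bash
python3 -m handwheel '[20,3,3,0,0, 20,3,2,0,0, 15,3,0,0,0, 6,1,0,0,0, 0,0,0,0,0, 2,0.3,1,0,0, 0,0,0,0,0]'; python3 w.py -41,-121,150;  python3 -m handwheel '[2,0.3,1,0,0, 0,0,0,0,0]';python3 w.py -41,-121,150
```

```text
time: 27.65
tool_pos: [0.6258, -0.1506, 0.156]
tool_rot: [-3.141, 0.001, 0.133]
contact_force: [-5.3, 0.8, 4.0]
opening: 0.0005
grip_force: 2.8
now console [ -43.3 -121.   156. ] rot [-3.141e+00  1.000e-03  1.330e-01] opening 0.0005015012436763479
-41,-121,150 delta [ 2.3  0.4 -6. ]
time: 27.85
tool_pos: [0.6274, -0.1502, 0.157]
tool_rot: [-3.141, 0.002, 0.133]
contact_force: [-7.2, 0.8, 4.4]
opening: 0.0003
grip_force: 3.5
now console [ -41.7 -120.9  157. ] rot [-3.141e+00  2.000e-03  1.330e-01] opening 0.00030154746967973607
-41,-121,150 delta [ 0.7 -0.  -7. ]
```

```bash
python3 -m handwheel '[1.5,0.2,0,0,0, 0,0,0,0,0]'; python3 w.py; python3 -m handwheel '[-10,-1,0,0,0, -20,-2,0,0,0, -20,0,40,0,0, -30,0,45,0,0, -40,0,10,0,0, -45,0,0,0,0, -40,0,0,0,0]'; python3 dp.py top scene
```

```text
time: 28.05
tool_pos: [0.6284, -0.15, 0.1573]
tool_rot: [-3.141, 0.003, 0.133]
contact_force: [-8.8, 1.5, 6.2]
opening: 0.0002
grip_force: 5.1
now console [ -40.7 -120.8  157.3] rot [-3.141e+00  3.000e-03  1.330e-01] opening 0.00017005172014617024
time: 28.75
tool_pos: [0.4258, -0.1529, 0.2488]
tool_rot: [3.14, -0.002, 0.133]
contact_force: [-0.7, -0.6, -0.1]
opening: 0.0001
grip_force: 0.0
top red 136 ang 1.071 ctr [ 0.6 -2.8] n 41.4 rect [82.3 13.2] 1.093
top blue 142 ang 0.368 ctr [ 1.1 -1.9] n 41.6 rect [82.  14.9] 0.399
top red band 7 [330.6 170.7] [27.2 45.9] r 53.3 ang 1.036
top blue band 13 [377.9 156.3] [46.5 22. ] r 51.5 ang 0.441
scene red 94 ang 1.075 ctr [5.5 0.7] n 42.5 rect [84.5 15.9] 1.085
scene blue 73 ang 0.398 ctr [4.5 0.2] n 41.6 rect [81.8 14. ] 0.414
scene red band 8 [306.5 183.5] [21.9 44.7] r 49.8 ang 1.114
scene blue band 7 [330.  157.3] [43.5 19.4] r 47.6 ang 0.42
```

```bash
python3 - <<'E'
from d import *
im,W=cloud('top');g,r,b=masks(im);ok=True
for c,m,t in(('red',r,(.469,-.312)),('blue',b,(.471,.293))):
    p=W[m&(W[...,2]>.165)&(np.hypot(W[...,0]-t[0],W[...,1]-t[1])<.06)]
    mid=(p.max(0)+p.min(0))/2;print(c,len(p),mid.round(3));ok&=np.hypot(*(mid[:2]-t))<.02
print(ok)
if ok: print(robot.hand_in())
E
```

```text
red 53 [ 0.478 -0.316  0.18 ]
blue 163 [0.469 0.294 0.176]
True
the job is handed in; nothing more can be done
None
```

The job is handed in; the verdict was not shown. By my last camera measurements both bottles stand in the trays of their colour, and the taps read about 1.08 rad red (band 1.09) and 0.40 rad blue (band 0.43), within the 0.122 rad tolerance.

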